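Dress the sawn edge of a brass plate with a hand file

TASK

Pick up the flat file by its handle and file the top edge of the brass plate held in the sprung clamp: at least three forward strokes straight across the edge, pushing away from the robot with the tip leading and the file level, each starting on the front third of the blade and ending on the third nearest the handle. Press lightly, so that the clamp dips a little on its springs all through the stroke but never goes to its bottom stop, and lift the file clear of the edge for every return: never drag it backwards. When done, lay the file lengthwise in the notches of its two-post rest, lying flat, and leave the other tools alone.

Things in the scene. Friction and masses are not known exactly. Their poses are not given: they have to be found in the camera images.
- file: Loose flat hand file, about 140 g, 240 mm long, lying on the bench. Origin: middle of its length, on the underside. x runs along it towards the tip, z up. Steel blade from x = -10 to +120 mm, 18 mm wide, 6 mm thick; wooden handle from x = -120 to -10 mm, 24 mm wide, 26 mm high. The undersides of blade and handle are flush (z = 0); the blade's underside does the filing. It balances about at its origin.
- file_grip (a point): Where to hold the file: centre of the front part of the handle (24 mm wide, 26 mm high), 30 mm behind the middle, half-way up (13 mm above the underside). Its x points to the tip, which is 150 mm ahead.
- file_mid (a point): Point on the file's centre line at the middle of its length, 13 mm above its underside; axes as the file's.
- file_tip (a point): Tip end of the blade, on its underside.
- block: Fixed dark-wood base block (150 x 100 x 36 mm) of the sprung filing clamp. Origin: centre of its underside, on the bench. Its x is the direction of the forward stroke (away from the robot), y runs along the plate's edge. The plate stands above the block's centre.
- plate: Brass plate, 4 mm thick (along x), 50 mm wide (along y), standing upright in the clamp's jaws with 20 mm showing above them. Its body origin is the block's origin when nothing presses.
- edge (a point): Middle of the plate's top edge, the edge to be filed; 125 mm above the bench when nothing presses. The jaws below it are 29 mm long in x and 60 mm wide, and a small screw head sticks out on the robot's side at 95 mm height, up to 29 mm from the plate.
- clamp (a joint): How far the clamp with the plate has sunk on its springs, m: 0 free, 0.016 at the bottom stop. It starts to sink at about 2 N and gives 4 mm more per newton; 0.003 to 0.011 is a good filing pressure.
- carriage (a joint): How far the clamp's carriage has been dragged along the stroke by the file's friction, m: 0 free, positive forward (away from the robot), up to 0.006 either way; sprung, about 1.7 mm per newton.
- rest: Fixed dark-wood rest for the file: base plate 215 x 60 x 10 mm with two notched posts 95 mm either side of its centre along its x. Origin: centre of its underside.
- rest_seat (a point): Centre of the rest between the posts, at the height of the notch floors (35 mm above the bench). x runs from post to post. Each notch is open upwards, 38 mm wide between cheeks 16 mm high, and 14 mm long in x; the file lies along x with its underside on both floors and its middle over this point, tip either way.
- jar: Bystander: small amber glass jar, 52 mm across, 65 mm high; origin at its underside.
- hammer: Bystander: small hammer, 200 mm long, lying on the bench.
- pliers: Bystander: flat pliers with black handles, about 180 mm long, lying on the bench.
There are look-alikes about, which are no part of the job. Leave any orange or purple look-alike of the block alone.

How it is judged:
By the outcome, as a careful person would: the job done as asked, in the order asked, and still so for the second after the job is handed in, with the robot touching nothing.
It also fails if it takes over 58 s, if anything falls off the work surface, if the arm or the gripper's body presses on something with over 40 N, if the wrist force passes 120 N, or if a joint passes its speed limit or range.

ROBOT

A 6-joint arm with a two-finger parallel gripper is mounted at the origin on the work surface. World frame = base frame: x ahead of the robot, y to its left, z up, the work surface at z = 0. Lengths are in m, angles in rad, forces in N, time in s.
With the tool pointing down it reaches from about 0.3 to 0.775 m from the base axis. Payload 14.6 kg.
Tool frame: the origin (TCP) lies at the very end of the fingers, on their centre line; the grasp point (between the pads) lies 19 mm behind it; y points along the fingers, x is the direction in which the jaws open and shut, and the axes are right-handed (so a half turn about y gives the same grasp; the last joint's range is limited). The gripper opens to 94 mm and grips with 3 to 60 N. Pads are 16 mm wide; open, the fingers measure 119 mm over their backs; the gripper's body (75 mm by 177 mm) begins 78 mm behind the grasp point.
Start: joints at [1.218, 0.3, 1.521, -0, 1.321, -0.067], TCP at [0.155, 0.528, 0.205] pointing down, gripper open.
Joint ranges: [-3.03, 3.03], [-0.79, 2.21], [0.23, 2.52], [-1.04, 4.18], [0, 3.07], [-2.55, 2.55]. Speed limits (rad/s): [2.22, 2.22, 2.57, 3.14, 3.14, 3.14].

INTERFACE

Orientations are given as a rotation vector (axis times angle).
In Python, from rig import env gives the robot as it stands.
- The arm moves only by the tool drive_tool, never from a script. Its argument "series" is a list of rows, each a list of 7 numbers: the turn, a rotation vector about the tool's x, y, z in rad, then the shift along the tool's x, y, z in mm, then the gripper command: -1 is fully open, 1 is shut, values between are in proportion. A call has 1 to 5 rows; each row is the pose to reach, as a shift and turn from the pose commanded when the call began, along the tool's axes at that moment; what a row does not reach only later rows make up. A row lasts 1/8 s, in which the tool goes at most 62.5 mm and 10.7 degrees, less where a joint would pass 70% of its speed; a pose out of reach is approached as far as the arm can. A call with a gripper value outside its range is refused whole. The fingers move at their own pace and stop on an object; the grip force is fixed at half the most. Time passes only in rows, so rows that repeat a pose let the fingers close. It gives the time, the measured TCP pose, the force and the opening at its end, in the units of the state.
- env.get_obs(): the state, without advancing time (a new reading comes with each control period).
- env.read_camera(name): name is "scene" or "top" or "wrist"; returns the picture (420x560x3 uint8, red, green, blue); there is no depth.
- env.camera_model(name): a dict with "K" (3x3 intrinsics, pixels), "rvec" (rotation vector, rad) and "tvec" (3), from world to camera coordinates, as OpenCV has them; the wrist camera has in their place "T_tool_cam" (4x4, takes a point from camera to tool coordinates, whose origin is the TCP and whose axes are the tool frame's). Camera axes: x right, y down, z forward; pixel columns grow to the right and rows downward; lengths in m; the calibration is good to about 2 mm. The wrist camera is an equidistant fisheye: a pixel r from the principal point sees the ray r / f radians off the axis. A picture is of the moment at which its call begins: read the wrist's pose just before it. camera_model takes no time and is no camera call.
- env.job_done(): hands the job in, once; it reports no verdict.
Trained networks look in the newest picture that a camera, given by its name, has taken for a name from the list of things; names that differ only in an ending like _2 or _b are one class to them, and where a whole thing is asked for, a point or a joint stands for the part that bears it (a point fixed in the world has none). Each returns a list of dicts, best first, with "score" (0 to 1); they miss things now and then, are a little off and sometimes report something else, mostly with a low value. They report only what shows in the picture. A call takes as long as a camera call. They do not tell look-alikes from the thing itself.
- env.outline_of(camera, label): "region" (420x560 bool, what is visible of it) and "rect" ([centre column, centre row, width, height] as shares, 0 to 1, of the picture: columns of its width, rows of its height, round what is visible of it).
- env.tip_of(camera, label): "at" ([row, column] as shares, 0 to 1, of the picture: columns of its width, rows of its height: a listed point, or the origin of a listed thing).
The state is a dict: "clock": time; "qpos": joint angles; "joint_velocities": joint speeds; "joint_torque": joint torques, N m; "position": TCP position; "tool_rot": TCP orientation; "ft_force": force on the tool from outside, world axes, zero at the start; "wrist_torque": the same for the moment, N m; "gripper_width": finger opening in m.
Only numpy, scipy, OpenCV 4.12 (cv2) and the standard library are available. Lean on these libraries where they do the work, as an engineer would, in place of code of your own. Each camera call takes 0.05 s, during which the arm holds its last target. There are 200 camera calls.

## Working session

There is one attempt and no reset: what is moved stays moved. The work goes in short steps, Python scripts to look and compute and a tool call to move; the robot and the scene stay as the last step left them, time stands still between calls to the robot, and variables do not carry over. Pictures are saved under pics/ and viewed, about 8 in all and at most 12, crops included, and the job is handed in when it is done.

Besides the shell and the picture viewer there is one more tool, called after "Call:" as name(argument=value, ...), one argument or row to a line, values as JSON. drive_tool: Moves the arm, as the interface text tells. Its arguments: {"type":"object","properties":{"series":{"type":"array"}},"required":["series"]}

```bash
ls; mkdir -p pics; python3 - <<'E'
from rig import env
import cv2,numpy as np
ims=[]
for c in ["scene","top"]:
    im=env.read_camera(c); cv2.imwrite(f"pics/{c}0.png",im[:,:,::-1])
    print(c,env.camera_model(c))
    for l in ["file","file_grip","file_mid","file_tip","block","edge","rest","rest_seat","plate"]:
        print(l,[(round(d["score"],2),np.round(np.array(d["at"])*[420,560],1).tolist()) for d in env.tip_of(c,l)])
print(env.camera_model("wrist")); print(env.get_obs())
E
```

```text
pics
scene {'K': array([[455.96340527,   0.        , 285.69092754],
       [  0.        , 455.96340527, 200.31218553],
       [  0.        ,   0.        ,   1.        ]]), 'rvec': array([ 1.79918992,  1.72308087, -0.674426  ]), 'tvec': array([-0.0412404 , -0.33467085,  1.43245578])}
file [(0.88, [216.2, 401.8])]
file_grip [(0.8, [202.8, 406.0])]
file_mid [(0.84, [208.7, 405.2])]
file_tip [(0.77, [254.8, 406.1]), (0.6, [215.6, 275.2])]
block [(0.97, [186.0, 333.7]), (0.64, [155.9, 209.7]), (0.6, [252.3, 272.7]), (0.5, [201.0, 402.3])]
edge [(0.6, [216.3, 278.2]), (0.57, [144.8, 338.6]), (0.54, [118.0, 209.9])]
rest [(0.74, [221.9, 162.6]), (0.56, [203.8, 404.5])]
rest_seat [(0.59, [214.1, 159.7])]
plate [(0.33, [223.5, 161.3])]
top {'K': array([[519.10606272,   0.        , 276.3768052 ],
       [  0.        , 519.10606272, 208.38173791],
       [  0.        ,   0.        ,   1.        ]]), 'rvec': array([ 1.96404882, -2.25831098,  0.23272472]), 'tvec': array([0.06522079, 0.54293787, 1.17384248])}
file [(0.69, [207.2, 380.4]), (0.59, [234.1, 155.3])]
file_grip [(0.84, [248.3, 152.4])]

[... 948 characters left out ...]
+00,
         1.00000000e+00]])}
{'clock': 1.0, 'qpos': array([ 1.21842645e+00,  2.99902475e-01,  1.52101878e+00, -2.57463199e-05,
        1.32069624e+00, -6.65597649e-02]), 'joint_velocities': array([-0.00068666,  0.00033315, -0.00024526,  0.00040749, -0.00069429,
       -0.00089565]), 'joint_torque': array([-3.41359206e-03, -5.31656384e+01, -3.52906930e+01,  7.07356562e-02,
        2.11558450e-02, -3.84956434e-05]), 'position': array([0.15504628, 0.52767583, 0.20543627]), 'tool_rot': array([-1.33098677, -0.99612451,  0.99613656]), 'ft_force': array([ 0.17172242, -0.46069273, -0.67443245]), 'wrist_torque': array([ 0.00180444, -0.03407627,  0.00694329]), 'gripper_width': 0.09425775515337399}
```

View pics/scene0.png

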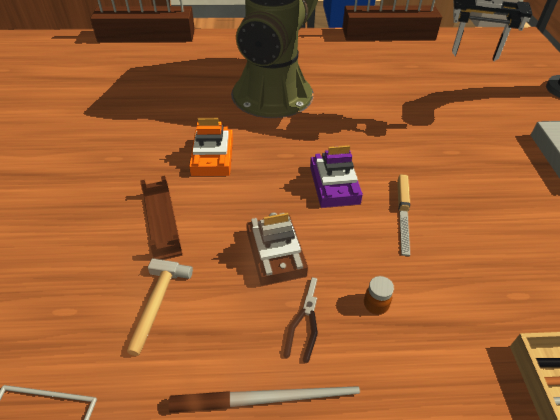

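View pics/top0.png

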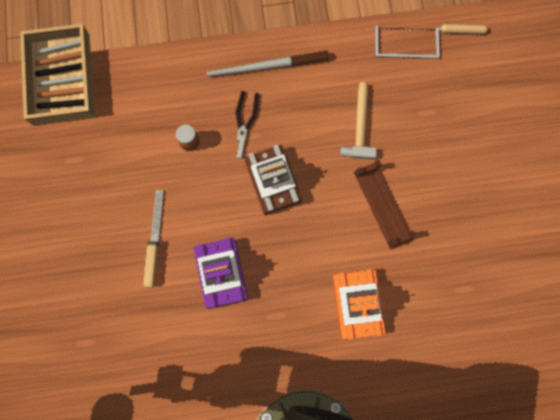

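The scene shows the real (dark-wood) block at about (277,245), the file at (404,215), the rest at (161,217), and purple and orange look-alikes. In the top view the block is at (274,180), the file at (154,236) and the rest at (382,207).

```bash
cat > h.py <<'E'
from rig import env
import cv2,numpy as np
from scipy.spatial.transform import Rotation as R
def ray(cam,u,v):
    m=env.camera_model(cam);Rm=cv2.Rodrigues(m["rvec"])[0]
    d=Rm.T@np.linalg.solve(m["K"],[u,v,1]);return -Rm.T@m["tvec"],d
def at(cam,u,v,z):
    o,d=ray(cam,u,v);return o+d*(z-o[2])/d[2]
def tri(a,b):
    A=np.zeros((3,3));y=np.zeros(3);L=[]
    for o,d in (a,b):
        d=d/np.linalg.norm(d);P=np.eye(3)-np.outer(d,d);A+=P;y+=P@o;L.append((o,P))
    x=np.linalg.solve(A,y);return x,max(np.linalg.norm(P@(x-o)) for o,P in L)
def wray(u,v,p,rv):
    m=env.camera_model("wrist");K=m["K"];T=m["T_tool_cam"]
    a=np.array([u-K[0,2],v-K[1,2]])/K[0,0];r=np.linalg.norm(a)
    d=np.r_[a/r*np.sin(r),np.cos(r)];Q=R.from_rotvec(rv).as_matrix()
    return p+Q@T[:3,3],Q@T[:3,:3]@d
def watm(u,v,z,p,rv):
    o,d=wray(u,v,p,rv);return o+d*(z-o[2])/d[2]
E
python3 - <<'E'
from h import *
np.set_printoptions(precision=4,suppress=True)
for n,t,s,z in [("grip",(152.4,248.3),(406,202.8),.013),("mid",(151.9,236.6),(405.2,208.7),.013),("tip",(160.2,191.7),(406.1,254.8),0),
 ("edge",(272.7,160),(278.2,216.3),.125),("seat",(381.9,199.2),(159.7,214.1),.035),("blockO",(273.9,185.2),(272.7,252.3),0)]:
    print(n,at("top",*t,z),at("scene",*s,z),tri(ray("top",*t),ray("scene",*s)))
for c in ["top","scene"]:
  env.read_camera(c)
  for l,z in [("file",.006),("rest",.02),("block",.036)]:
    for d in env.outline_of(c,l)[:3]:
        m=d["region"].astype(np.uint8)
        v,u=np.nonzero(m)
        P=np.array([at(c,a,b,z)[:2] for a,b in zip(u,v)],np.float32)
        r=cv2.minAreaRect(P);b=cv2.boxPoints(r)
        e=[b[1]-b[0],b[2]-b[1]];L=max(e,key=np.linalg.norm)
        print(c,l,round(d["score"],2),"cen",np.array(r[0]),"size",np.array(r[1]),"long-axis deg",np.degrees(np.arctan2(L[1],L[0]))%180)
im=cv2.imread("pics/top0.png")[125:235,225:335];im2=cv2.imread("pics/scene0.png")[200:290,230:320]
cv2.imwrite("pics/blk.png",np.hstack([cv2.resize(im,(396,396),interpolation=2),cv2.resize(im2,(396,396),interpolation=2)]))
E
```

```text
grip [0.4999 0.299  0.013 ] [0.4952 0.3054 0.013 ] (array([0.4997, 0.3006, 0.0177]), np.float64(0.0026311366939839823))
mid [0.5286 0.2976 0.013 ] [0.5144 0.2989 0.013 ] (array([0.5261, 0.2941, 0.0259]), np.float64(0.000625505907075214))
tip [0.6414 0.2698 0.    ] [0.6398 0.2742 0.    ] (array([0.6413, 0.2714, 0.002 ]), np.float64(0.0019385173919193451))
edge [ 0.6454 -0.0163  0.125 ] [ 0.6285 -0.0078  0.125 ] (array([ 0.6411, -0.0121,  0.1394]), np.float64(0.003692618956167062))
seat [ 0.5383 -0.2675  0.035 ] [ 0.5323 -0.2703  0.035 ] (array([ 0.5374, -0.2674,  0.0404]), np.float64(0.001183926291069691))
blockO [ 0.6184 -0.0142  0.    ] [ 0.6222 -0.0188  0.    ] (array([ 0.6193, -0.0166, -0.004 ]), np.float64(0.0022049333930660594))
top file 0.62 cen [0.5268 0.2944] size [0.0308 0.2403] long-axis deg 169.17458
top file 0.18 cen [0.7713 0.1868] size [0.0697 0.0466] long-axis deg 15.7362
top rest 0.7 cen [ 0.5299 -0.2743] size [0.2162 0.0736] long-axis deg 15.377062
top rest 0.63 cen [0.7686 0.1843] size [0.0739 0.0505] long-axis deg 19.289154
top block 0.65 cen [ 0.3005 -0.1685] size [0.1034 0.1506] long-axis deg 178.95418Traceback (most recent call last):
  File "<stdin>", line 12, in <module>
  File "h.py", line 8, in at
    o,d=ray(cam,u,v);return o+d*(z-o[2])/d[2]
        ~~~^^^^^^^^^
  File "h.py", line 5, in ray
    m=env.camera_model(cam);Rm=cv2.Rodrigues(m["rvec"])[0]
ValueError: time passes only in moves, steps and waits
```

```bash
python3 - <<'E'
s=open('h.py').read()
s=s.replace("def ray(","import functools\ncm=functools.lru_cache(None)(env.camera_model)\ndef ray(").replace('env.camera_model(cam);','cm(cam);').replace('env.camera_model("wrist")','cm("wrist")')
open('h.py','w').write(s)
E
cat > v.py <<'E'
from h import *
np.set_printoptions(precision=4,suppress=True)
E
python3 - <<'E'
from v import *
for c in ["top","scene"]:
  env.read_camera(c)
  for l,z in [("block",.036),("file",.006),("rest",.02)]:
    for d in env.outline_of(c,l)[:4]:
        v,u=np.nonzero(d["region"])
        P=np.array([at(c,a,b,z)[:2] for a,b in zip(u,v)],np.float32)
        r=cv2.minAreaRect(P);b=cv2.boxPoints(r)
        L=max([b[1]-b[0],b[2]-b[1]],key=np.linalg.norm)
        print(c,l,round(d["score"],2),"cen",np.array(r[0]),"size",np.array(r[1]),"deg",np.degrees(np.arctan2(L[1],L[0]))%180)
im=cv2.imread("pics/top0.png")[125:235,225:335];im2=cv2.imread("pics/scene0.png")[200:290,230:320]
cv2.imwrite("pics/blk.png",np.hstack([cv2.resize(im,(396,396),interpolation=2),cv2.resize(im2,(396,396),interpolation=2)]))
print(env.get_obs()["clock"])
E
```

```text
top block 0.84 cen [ 0.6255 -0.0125] size [0.1604 0.105 ] deg 11.711885
top block 0.74 cen [ 0.3008 -0.1681] size [0.1032 0.1501] deg 178.59077
top block 0.59 cen [0.4174 0.1408] size [0.1527 0.1017] deg 4.8488917
top block 0.39 cen [0.7615 0.1836] size [0.0692 0.05  ] deg 11.677406
top file 0.7 cen [0.5268 0.294 ] size [0.0297 0.2401] deg 168.68187
top rest 0.64 cen [ 0.5297 -0.2742] size [0.2172 0.074 ] deg 15.377058
scene block 0.74 cen [0.4148 0.1378] size [0.2182 0.1134] deg 1.2325233
scene block 0.74 cen [ 0.2918 -0.168 ] size [0.1039 0.2381] deg 179.1622
scene block 0.72 cen [ 0.5562 -0.0103] size [0.0281 0.0562] deg 98.71512
scene block 0.61 cen [ 0.5368 -0.27  ] size [0.2504 0.0625] deg 14.538622
scene file 0.63 cen [0.5175 0.296 ] size [0.0278 0.2593] deg 168.55867
scene rest 0.66 cen [ 0.5205 -0.2754] size [0.2591 0.0628] deg 15.895189
1.6
```

View pics/blk.png

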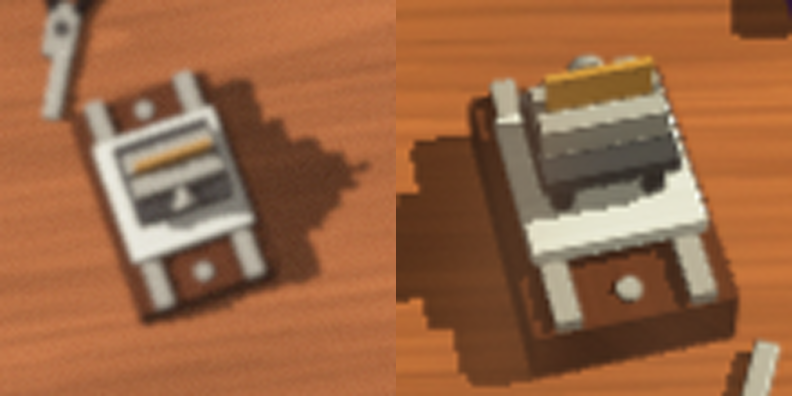

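```bash
cat >> v.py <<'E'
def rows(p,rv,pt,Rt):
    "shift(mm)/turn in tool axes p,rv -> target"
    Q=R.from_rotvec(rv)
    return (Q.inv()*Rt).as_rotvec(), Q.inv().apply(np.array(pt)-p)*1000
def down(yaw):  # tool y down, tool z along heading yaw
    z=np.array([np.cos(yaw),np.sin(yaw),0]);y=np.array([0,0,-1.]);return R.from_matrix(np.c_[np.cross(y,z),y,z])
E
python3 - <<'E'
from v import *
o=env.get_obs();p,rv=o["position"],o["tool_rot"]
print(R.from_rotvec(rv).as_matrix(),R.from_rotvec(rv).as_matrix()@cm("wrist")["T_tool_cam"][:3,2])
for y in (-11.4,-11.4+180): print(rows(p,rv,[.495,.300,.14],down(np.radians(y))))
for c,a,b in [("top",(261.9,172.2),(283.9,165.3)),("scene",(263.9,217),(288.6,213.2))]:
    A=at(c,*a,.125);B=at(c,*b,.125);d=A-B;print(c,(A+B)/2,np.linalg.norm(d),np.degrees(np.arctan2(d[1],d[0]))-90)
E
```

```text
[[ 0.2819 -0.     -0.9594]
 [ 0.9594 -0.      0.2819]
 [-0.     -1.      0.    ]] [ 0.2437 -0.0719 -0.9672]
(array([ 0.0001,  3.0547, -0.    ]), array([-122.5843,   65.4368, -390.3513]))
(array([-0.    , -0.0868, -0.    ]), array([-122.5843,   65.4368, -390.3513]))
top [ 0.6248 -0.0139  0.125 ] 0.05257795961535737 10.047941356484117
scene [ 0.6252 -0.0115  0.125 ] 0.05032733963593205 -170.25714791312333
```

Call:
drive_tool(
  series=[
    [0,-0.087,0,-25,0,-78,-1],
    [0,-0.087,0,-49,0,-156,-1],
    [0,-0.087,0,-74,10,-234,-1],
    [0,-0.087,0,-90,20,-290,-1],
    [0,-0.087,0,-90,20,-290,-1],
  ],
)

```text
clock: 2.22
position: [0.4096, 0.3581, 0.1854]
tool_rot: [-1.297, -1.061, 1.061]
ft_force: [1.1, 0.6, 0.6]
gripper_width: 0.0941
```

```bash
cat > look.py <<'E'
from v import *
import sys
name=sys.argv[1]
o=env.get_obs();p,rv=o["position"],o["tool_rot"]
im=env.read_camera("wrist");cv2.imwrite(f"pics/{name}.png",im[:,:,::-1])
print("clock",o["clock"],"p",p,"rotmat z",R.from_rotvec(rv).as_matrix()[:,2],"f",o["ft_force"],"w",o["gripper_width"])
for a in sys.argv[2:]:
    l,z=a.split(":")
    for d in env.tip_of("wrist",l)[:3]:
        v,u=np.array(d["at"])*[420,560]
        print(l,round(d["score"],2),(round(u,1),round(v,1)),watm(u,v,float(z),p,rv))
E
python3 look.py w1 file_grip:.013 file_mid:.013 file_tip:0
python3 - <<'E'
from v import *
o=env.get_obs();print(rows(o["position"],o["tool_rot"],[.495,.300,.12],down(np.radians(168.6))))
E
```

```text
clock 2.225 p [0.4096 0.3581 0.1854] rotmat z [-0.9802  0.1981 -0.0002] f [1.0589 0.6416 0.6158] w 0.09408192292559488
file_grip 0.61 (np.float64(244.8), np.float64(274.0)) [0.4985 0.3018 0.013 ]
file_mid 0.63 (np.float64(244.9), np.float64(292.9)) [0.524  0.2957 0.013 ]
file_tip 0.69 (np.float64(253.1), np.float64(360.7)) [0.645  0.2766 0.    ]
(array([-0.0004, -0.0016, -0.0002]), array([-40.6453,  65.2263, -96.7705]))
```

View pics/w1.png

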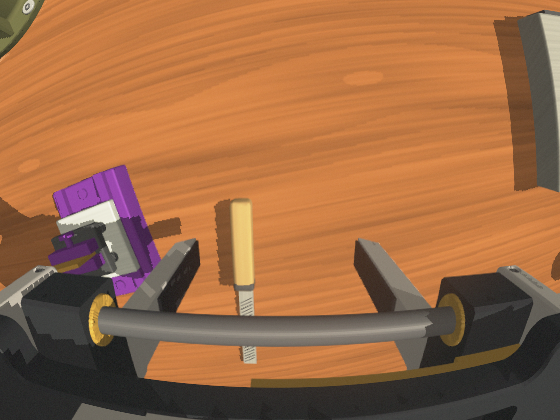

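Call:
drive_tool(
  series=[
    [0,0,0,-20,30,-48,-1],
    [0,0,0,-40,65,-97,-1],
    [0,0,0,-40,65,-97,-1],
  ],
)

```text
clock: 2.8
position: [0.4951, 0.3, 0.1179]
tool_rot: [-1.297, -1.057, 1.063]
ft_force: [-0.1, -0.1, 0.3]
gripper_width: 0.0938
```

```bash
python3 look.py w2 file_grip:.013 file_mid:.013 file_tip:0
python3 - <<'E'
from v import *
o=env.get_obs();p,rv=o["position"],o["tool_rot"]
print(cm("wrist")["K"][0,2])
for d in env.outline_of("wrist","file")[:2]:
    v,u=np.nonzero(d["region"]);print(d["score"],u.min(),u.max(),v.min(),v.max())
    for r in range(v.min(),v.max()+1,8):
        c=u[v==r]
        if len(c): print(r,c.min(),c.max(),watm(c.min(),r,.026,p,rv),watm(c.max()+1,r,.026,p,rv))
E
```

```text
clock 2.8 p [0.4951 0.3    0.1179] rotmat z [-0.98    0.1991  0.0031] f [-0.1091 -0.1473  0.2699] w 0.09377541670088234
file_grip 0.85 (np.float64(276.9), np.float64(208.4)) [0.4947 0.3005 0.013 ]
file_mid 0.83 (np.float64(277.4), np.float64(241.2)) [0.5256 0.2947 0.013 ]
276.44992131718107
0.97 263 291 110 315
110 267 286 [0.4076 0.3123 0.026 ] [0.4109 0.3286 0.026 ]
118 263 290 [0.4136 0.3077 0.026 ] [0.4181 0.3306 0.026 ]
126 263 290 [0.4202 0.3064 0.026 ] [0.4248 0.3293 0.026 ]
134 263 290 [0.4268 0.305  0.026 ] [0.4314 0.328  0.026 ]
142 263 291 [0.4334 0.3037 0.026 ] [0.4382 0.3275 0.026 ]
150 263 291 [0.4401 0.3023 0.026 ] [0.4448 0.3263 0.026 ]
158 264 291 [0.4469 0.3018 0.026 ] [0.4515 0.325  0.026 ]
166 264 290 [0.4536 0.3004 0.026 ] [0.4581 0.3229 0.026 ]
174 264 291 [0.4603 0.299  0.026 ] [0.465  0.3224 0.026 ]
182 264 291 [0.4671 0.2976 0.026 ] [0.4718 0.3211 0.026 ]
190 264 291 [0.474  0.2962 0.026 ] [0.4787 0.3198 0.026 ]
198 264 291 [0.4809 0.2948 0.026 ] [0.4856 0.3185 0.026 ]
206 264 291 [0.4878 0.2933 0.026 ] [0.4926 0.3172 0.026 ]
214 265 291 [0.4951 0.2927 0.026 ] [0.4997 0.3159 0.026 ]
222 265 291 [0.5022 0.2912 0.026 ] [0.5069 0.3145 0.026 ]
230 265 290 [0.5095 0.2897 0.026 ] [0.514  0.3123 0.026 ]
238 270 287 [0.5178 0.2925 0.026 ] [0.5209 0.3083 0.026 ]
246 270 287 [0.5253 0.291  0.026 ] [0.5285 0.3069 0.026 ]
254 270 287 [0.533  0.2894 0.026 ] [0.5362 0.3054 0.026 ]
262 269 287 [0.5406 0.2869 0.026 ] [0.5441 0.304  0.026 ]
270 269 286 [0.5486 0.2852 0.026 ] [0.5519 0.3016 0.026 ]
278 270 286 [0.557  0.2844 0.026 ] [0.5601 0.3    0.026 ]
286 271 287 [0.5656 0.2836 0.026 ] [0.5688 0.2994 0.026 ]
294 270 287 [0.574  0.2809 0.026 ] [0.5774 0.2978 0.026 ]
302 270 287 [0.5829 0.279  0.026 ] [0.5863 0.2962 0.026 ]
310 270 287 [0.592  0.2771 0.026 ] [0.5955 0.2945 0.026 ]
```

View pics/w2.png

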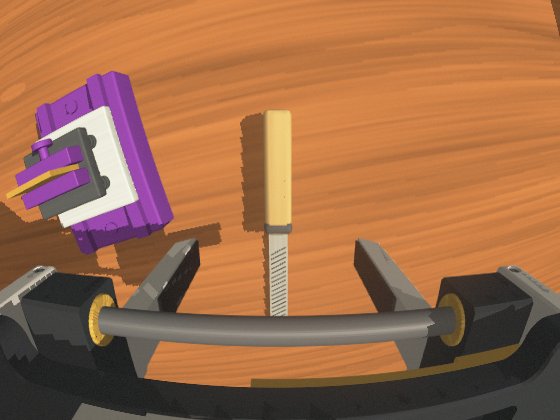

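Call:
drive_tool(
  series=[
    [0,0,0,0,50,0,-1],
    [0,0,0,0,95,0,-1],
    [0,0,0,0,113,0,-1],
    [0,0,0,0,113,0,-1],
  ],
)

```text
clock: 3.55
position: [0.4949, 0.3017, 0.0078]
tool_rot: [-1.296, -1.062, 1.062]
ft_force: [0.2, -0.4, 0.1]
gripper_width: 0.0939
```

Call:
drive_tool(
  series=[
    [0,0,0,0,0,0,1],
    [0,0,0,0,0,0,1],
    [0,0,0,0,0,0,1],
    [0,0,0,0,0,0,1],
    [0,0,0,0,0,0,1],
  ],
)

```text
clock: 4.18
position: [0.4951, 0.3012, 0.0075]
tool_rot: [-1.297, -1.062, 1.061]
ft_force: [-0.4, 0.0, -0.3]
gripper_width: 0.0475
```

Call:
drive_tool(
  series=[
    [0,0,0,0,0,0,1],
    [0,0,0,0,-30,0,1],
    [0,0,0,0,-80,0,1],
    [0,0,0,0,-130,0,1],
    [0,0,0,0,-180,0,1],
  ],
)

```text
clock: 4.8
position: [0.4949, 0.3011, 0.1891]
tool_rot: [-1.297, -1.061, 1.062]
ft_force: [1.0, 0.2, 0.9]
gripper_width: 0.0008
```

```bash
python3 look.py w3 file_grip:.17 file_tip:.17 
python3 - <<'E'
from v import *
o=env.get_obs();print(o["wrist_torque"],o["position"],R.from_rotvec(o["tool_rot"]).as_matrix())
E
```

```text
clock 4.8 p [0.4949 0.3011 0.1891] rotmat z [-0.9803  0.1975  0.    ] f [0.9514 0.2334 0.9417] w 0.0008495640699527946
file_grip 0.57 (np.float64(277.4), np.float64(194.6)) [0.4646 0.3081 0.17  ]
file_grip 0.37 (np.float64(92.5), np.float64(316.4)) [0.5329 0.1399 0.17  ]
file_tip 0.89 (np.float64(278.0), np.float64(304.6)) [0.5418 0.293  0.17  ]
[ 0.0203 -0.0023 -0.0447] [0.4959 0.3016 0.19  ] [[ 0.1975  0.0042 -0.9803]
 [ 0.9803  0.0022  0.1975]
 [ 0.003  -1.     -0.0037]]
```

View pics/w3.png

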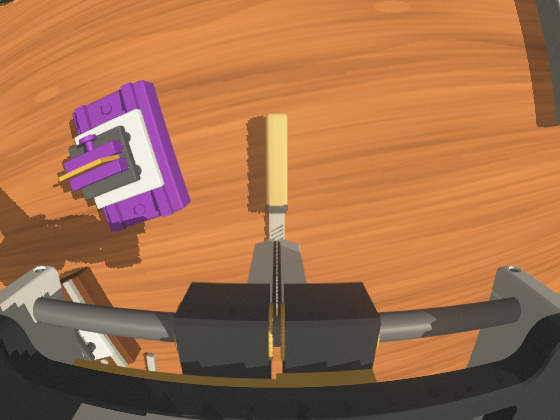

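The fingers had not finished closing when I lifted, because they move slowly (about 75 mm/s). The file is still lying at (276,160–240), so I'll regrasp. First I'll re-measure it.

Call:
drive_tool(
  series=[
    [0,0,0,0,60,0,-0.2],
    [0,0,0,0,60,0,-0.2],
    [0,0,0,0,60,0,-0.2],
    [0,0,0,0,60,0,-0.2],
    [0,0,0,0,60,0,-0.2],
  ],
)

```text
clock: 5.58
position: [0.4955, 0.3014, 0.1287]
tool_rot: [-1.297, -1.063, 1.06]
ft_force: [-0.2, -0.2, 0.4]
gripper_width: 0.0471
```

```bash
python3 look.py w4 file_grip:.013 file_mid:.013 file_tip:0
python3 - <<'E'
from v import *
o=env.get_obs();p,rv=o["position"],o["tool_rot"]
d=env.outline_of("wrist","file")[0]
v,u=np.nonzero(d["region"]);print(d["score"],u.min(),u.max(),v.min(),v.max())
for r in range(v.min(),v.max()+1,20):
        c=u[v==r]
        print(r,c.min(),c.max(),(watm(c.min(),r,.026,p,rv)+watm(c.max()+1,r,.026,p,rv))/2)
E
```

```text
clock 5.575 p [0.4955 0.3014 0.1287] rotmat z [-0.9803  0.1975 -0.0014] f [-0.1868 -0.1698  0.4435] w 0.04713158815498067
file_grip 0.77 (np.float64(277.8), np.float64(208.8)) [0.4989 0.3024 0.013 ]
file_mid 0.66 (np.float64(277.4), np.float64(236.5)) [0.5258 0.2967 0.013 ]
0.58 260 289 109 315
109 266 283 [0.4085 0.3177 0.026 ]
129 261 288 [0.4254 0.3143 0.026 ]
149 262 288 [0.4425 0.3113 0.026 ]
169 262 287 [0.4595 0.3075 0.026 ]
189 262 288 [0.4769 0.3044 0.026 ]
209 262 288 [0.4947 0.3008 0.026 ]
229 266 285 [0.5132 0.2975 0.026 ]
249 267 285 [0.5324 0.2941 0.026 ]
269 268 286 [0.5527 0.291  0.026 ]
289 268 285 [0.5739 0.2863 0.026 ]
309 268 285 [0.5967 0.2817 0.026 ]
```

Call:
drive_tool(
  series=[
    [0,0,0,0,55,0,-0.2],
    [0,0,0,0,105,0,-0.2],
    [0,0,0,0,124,0,-0.2],
    [0,0,0,0,124,0,1],
    [0,0,0,0,124,0,1],
  ],
)

```text
clock: 6.45
position: [0.4959, 0.3016, 0.005]
tool_rot: [-1.297, -1.063, 1.06]
ft_force: [0.3, -1.1, 0.4]
gripper_width: 0.0396
```

Call:
drive_tool(
  series=[
    [0,0,0,0,0,0,1],
    [0,0,0,0,0,0,1],
    [0,0,0,0,0,0,1],
    [0,0,0,0,0,0,1],
  ],
)

```text
clock: 6.95
position: [0.4955, 0.3014, 0.0044]
tool_rot: [-1.297, -1.063, 1.061]
ft_force: [-0.9, -0.7, 6.9]
gripper_width: 0.0236
```

Call:
drive_tool(
  series=[
    [0,0,0,0,0,0,1],
    [0,0,0,0,-30,0,1],
    [0,0,0,0,-80,0,1],
    [0,0,0,0,-130,0,1],
    [0,0,0,0,-180,0,1],
  ],
)

```text
clock: 7.58
position: [0.4948, 0.301, 0.1852]
tool_rot: [-1.297, -1.061, 1.062]
ft_force: [0.2, 0.9, -2.0]
gripper_width: 0.0233
```

```bash
cat > st.py <<'E'
from v import *
o=env.get_obs();print(round(o["clock"],2),"p",o["position"],"f",o["ft_force"],"tq",o["wrist_torque"],"w",o["gripper_width"]);M=R.from_rotvec(o["tool_rot"]).as_matrix();print(M[:,1],M[:,2],"hdg",np.degrees(np.arctan2(M[1,2],M[0,2])))
E
python3 st.py;python3 look.py w5 file_grip:.197 file_mid:.197 file_tip:.184
python3 - <<'E'
from v import *
o=env.get_obs();p,rv=o["position"],o["tool_rot"]
W=[(env.tip_of("wrist",l) or [None])[0] for l in ("edge","block")];print(W)
for c in("top","scene"):
  im=env.read_camera(c);cv2.imwrite(f"pics/{c}5.png",im[:,:,::-1])
  for l,z in (("file_tip",.184),("file_mid",.197),("edge",.125)):
    for d in env.tip_of(c,l)[:2]:
      v,u=np.array(d["at"])*[420,560];print(c,l,round(d["score"],2),u,v,at(c,u,v,z))
E
```

```text
7.58 p [0.4948 0.301  0.1852] f [ 0.2315  0.8915 -1.9807] tq [ 0.0281  0.0065 -0.0201] w 0.023346236139288188
[-0.0001 -0.     -1.    ] [-0.9803  0.1975  0.0001] hdg 168.60922304219054
clock 7.575 p [0.4948 0.301  0.1852] rotmat z [-0.9803  0.1975  0.0001] f [ 0.2315  0.8915 -1.9807] w 0.023346236139288188
file_grip 0.59 (np.float64(277.1), np.float64(261.4)) [0.4953 0.3016 0.197 ]
file_mid 0.74 (np.float64(275.6), np.float64(305.8)) [0.5237 0.295  0.197 ]
[{'at': [0.4126, 0.1318], 'score': 0.81}, {'at': [0.759, 0.1613], 'score': 0.84}]
top file_tip 0.73 140.50400000000002 173.08200000000002 [0.6377 0.2716 0.184 ]
top file_tip 0.32 383.88 198.198 [ 0.5101 -0.2371  0.184 ]
top file_mid 0.7 133.504 223.818 [0.5262 0.2923 0.197 ]
top file_mid 0.49 270.872 177.91199999999998 [ 0.5844 -0.0047  0.197 ]
top edge 0.58 272.71999999999997 166.488 [ 0.6301 -0.0142  0.125 ]
top edge 0.56 365.51199999999994 301.812 [ 0.302  -0.1706  0.125 ]
scene file_tip 0.74 421.624 157.5 [0.5273 0.2946 0.184 ]
scene file_tip 0.56 425.20799999999997 198.786 [0.6462 0.2705 0.184 ]
scene file_mid 0.88 421.624 153.006 [0.5282 0.2913 0.197 ]
scene edge 0.63 334.88 145.99200000000002 [0.4132 0.1329 0.125 ]
scene edge 0.61 206.696 119.27999999999999 [ 0.3014 -0.1716  0.125 ]
```

View pics/w5.png

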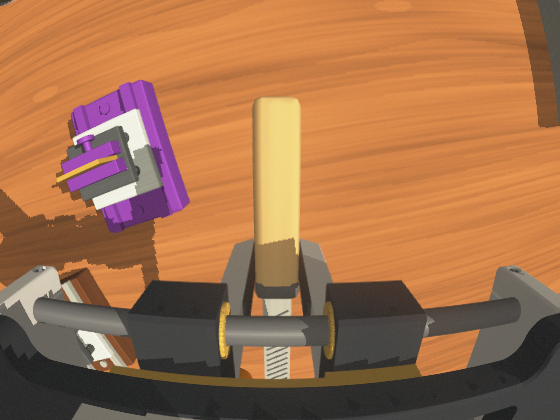

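```bash
python3 - <<'E'
from v import *
print(ray("top",276,208))
def ang(c,o,s,a,b,z):
    A=at(c,o[0]+a[0]/s,o[1]+a[1]/s,z);B=at(c,o[0]+b[0]/s,o[1]+b[1]/s,z);d=A-B;print(c,np.degrees(np.arctan2(d[1],d[0])),np.linalg.norm(d),(A+B)/2)
ang("top",(225,125),3.6,(75,112),(142,320),.036)
ang("top",(225,125),3.6,(195,70),(270,285),.036)
ang("top",(225,125),3.6,(95,145),(135,260),.05)
ang("top",(225,125),3.6,(208,105),(253,220),.05)
# full-plan: heading tool z = yaw+180 ; start TCP = edge -115mm along yaw
o=env.get_obs();p,rv=o["position"],o["tool_rot"]
for yaw in (10.5,):
    y=np.radians(yaw);d=np.array([np.cos(y),np.sin(y),0])
    t=np.array([.6252,-.0127,0])-.115*d;t[2]=.185;print(t,rows(p,rv,t,down(y+np.pi)))
E
```

```text
(array([0.2936, 0.02  , 1.2611]), array([ 0.2065, -0.0244, -0.9781]))
top 9.822765840003411 0.1525995790153334 [0.6169 0.0321 0.036 ]
top 10.36969668626851 0.15959604908688585 [ 0.632  -0.0549  0.036 ]
top 11.043110398147526 0.08425165392389461 [0.6212 0.0263 0.05  ]
top 12.435174000494825 0.08575624003795516 [ 0.638  -0.0543  0.05  ]
[ 0.5121 -0.0337  0.185 ] (array([-0.0004, -0.382 , -0.0002]), array([-324.8973,   -1.7774,  -82.8356]))
```

Call:
drive_tool(
  series=[
    [0,-0.08,0,-50,0,-13,1],
    [0,-0.16,0,-105,0,-27,1],
    [0,-0.25,0,-160,0,-41,1],
    [0,-0.32,0,-215,0,-55,1],
    [0,-0.382,0,-270,0,-69,1],
  ],
)

```text
clock: 8.9
position: [0.5093, 0.0211, 0.1836]
tool_rot: [-1.116, -1.345, 1.344]
ft_force: [1.0, -1.3, -1.3]
gripper_width: 0.0235
```

```bash
python3 - <<'E'
from v import *
o=env.get_obs();p,rv=o["position"],o["tool_rot"];print(o["clock"],p)
y=np.radians(10.5);d=np.array([np.cos(y),np.sin(y),0])
t=np.array([.6252,-.0127,0])-.118*d;t[2]=.150;print(t,rows(p,rv,t,down(y+np.pi)))
E
```

```text
8.9 [0.5093 0.0211 0.1836]
[ 0.5092 -0.0342  0.15  ] (array([ 0.0004,  0.0023, -0.0001]), array([-54.3558,  33.6015,  10.31  ]))
```

Call:
drive_tool(
  series=[
    [0,0,0,-30,15,6,1],
    [0,0,0,-54,32,10,1],
    [0,0,0,-54,33,10,1],
    [0,0,0,-54,33,10,1],
  ],
)

```text
clock: 9.4
position: [0.5096, -0.0315, 0.1509]
tool_rot: [-1.117, -1.343, 1.343]
ft_force: [-0.4, 0.5, -0.6]
gripper_width: 0.024
```

```bash
python3 st.py; python3 look.py w6 edge:.125 file_tip:.1455 file_mid:.158; python3 - <<'E'
from v import *
ims=[]
for c in("top","scene"):
  im=env.read_camera(c);cv2.imwrite(f"pics/{c}6.png",im[:,:,::-1])
  for l,z in (("file_tip",.1455),("file_mid",.1585),("edge",.125)):
    for d in env.tip_of(c,l)[:2]:
      v,u=np.array(d["at"])*[420,560];print(c,l,round(d["score"],2),u,v,at(c,u,v,z))
a=cv2.imread("pics/top6.png")[110:260,200:350];b=cv2.imread("pics/scene6.png")[120:300,200:380]
cv2.imwrite("pics/c6.png",np.hstack([cv2.resize(a,(400,400),interpolation=2),cv2.resize(b,(400,400),interpolation=2)]))
E
```

```text
9.4 p [ 0.5096 -0.0315  0.1509] f [-0.4072  0.5238 -0.5605] tq [0.0104 0.0527 0.0056] w 0.024042769987245836
[ 0.0004  0.0001 -1.    ] [-0.9832 -0.1823 -0.0004] hdg -169.49780386321856
clock 9.4 p [ 0.5096 -0.0315  0.1509] rotmat z [-0.9832 -0.1823 -0.0004] f [-0.4072  0.5238 -0.5605] w 0.024042769987245836
edge 0.98 (np.float64(276.2), np.float64(376.1)) [ 0.6319 -0.0089  0.125 ]
edge 0.78 (np.float64(519.0), np.float64(160.0)) [0.4168 0.1426 0.125 ]
edge 0.26 (np.float64(58.8), np.float64(184.7)) [ 0.5012 -0.1996  0.125 ]
file_mid 0.66 (np.float64(277.5), np.float64(303.7)) [ 0.5399 -0.0251  0.158 ]
top edge 0.47 217.112 265.104 [0.4249 0.1369 0.125 ]
top edge 0.4 364.784 301.18199999999996 [ 0.3036 -0.1693  0.125 ]
scene file_tip 0.93 282.12800000000004 217.98000000000002 [ 0.6515 -0.0013  0.1455]
scene file_mid 0.68 267.4 170.52 [ 0.5298 -0.0267  0.1585]
scene file_mid 0.51 266.224 177.114 [ 0.5497 -0.0296  0.1585]
scene edge 0.7 277.48 214.116 [ 0.6226 -0.0091  0.125 ]
scene edge 0.66 207.816 120.708 [ 0.3073 -0.1685  0.125 ]
```

View pics/c6.png

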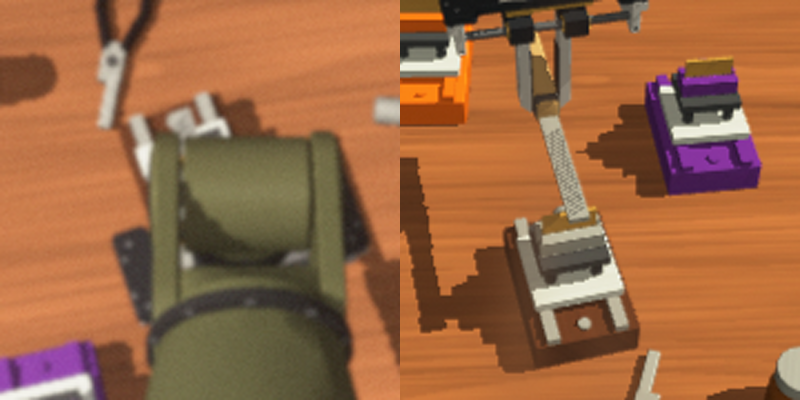

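Call:
drive_tool(
  series=[
    [0,0,0,0,16,0,1],
    [0,0,0,0,22,0,1],
    [0,0,0,0,27,0,1],
    [0,0,0,0,27,0,1],
  ],
)

```text
clock: 10.5
position: [0.5095, -0.032, 0.1233]
tool_rot: [-1.117, -1.343, 1.343]
ft_force: [-0.9, 0.9, 1.2]
gripper_width: 0.0239
```

```bash
python3 st.py; python3 - <<'E'
from v import *
for i in range(3):
  env.read_camera("wrist");o=env.get_obs();print(o["position"],o["ft_force"],o["wrist_torque"])
E
```

```text
10.5 p [ 0.5095 -0.032   0.1233] f [-0.8983  0.9136  1.2231] tq [ 0.1429 -0.2048  0.0767] w 0.0239321926949631
[-0.      0.0001 -1.    ] [-0.9833 -0.1822  0.    ] hdg -169.50290736399322
[ 0.5096 -0.032   0.1236] [-0.6516  0.1523  1.5012] [ 0.1394 -0.2279  0.039 ]
[ 0.5096 -0.032   0.1237] [-0.6224  0.9035  0.6133] [ 0.1828 -0.2008  0.1233]
[ 0.5096 -0.032   0.1238] [-1.0373  1.203   1.1287] [ 0.2802 -0.1973  0.083 ]
```

```bash
python3 - <<'E'
from v import *
w=env.read_camera("wrist")[:,:,::-1];s=env.read_camera("scene")[:,:,::-1]
cv2.imwrite("pics/s7.png",s);cv2.imwrite("pics/w7.png",w)
w6=cv2.imread("pics/w6.png");s6=cv2.imread("pics/scene6.png")
k=lambda a:cv2.resize(a,(400,300),interpolation=2)
cv2.imwrite("pics/c7.png",np.vstack([np.hstack([k(w6[240:420,160:400]),k(w[240:420,160:400])]),np.hstack([k(s6[150:270,220:380]),k(s[150:270,220:380])])]))
# subpixel shift of the jaws in scene
a=s6[222:250,262:302].astype(np.float32).mean(2);
up=lambda g:cv2.resize(g.astype(np.float32).mean(2),None,fx=10,fy=10,interpolation=3)
A=up(s6)[2240:2420,2620:3000]
for nm,im in(("6",s6),("7",s)):
  m=cv2.matchTemplate(up(im)[2190:2480,2570:3050],A,cv2.TM_CCOEFF_NORMED);print(nm,cv2.minMaxLoc(m)[1::2])
m=cm("scene");f=lambda P:cv2.projectPoints(np.array([P]),m["rvec"],m["tvec"],m["K"],None)[0].ravel()
print(f([.64,-.0127,.09]),f([.64,-.0127,.08]))
E
```

```text
6 (0.9999997615814209, (50, 50))
7 (0.7821131348609924, (50, 60))
[275.9146 232.1051] [275.8993 235.2506]
```

View pics/c7.png

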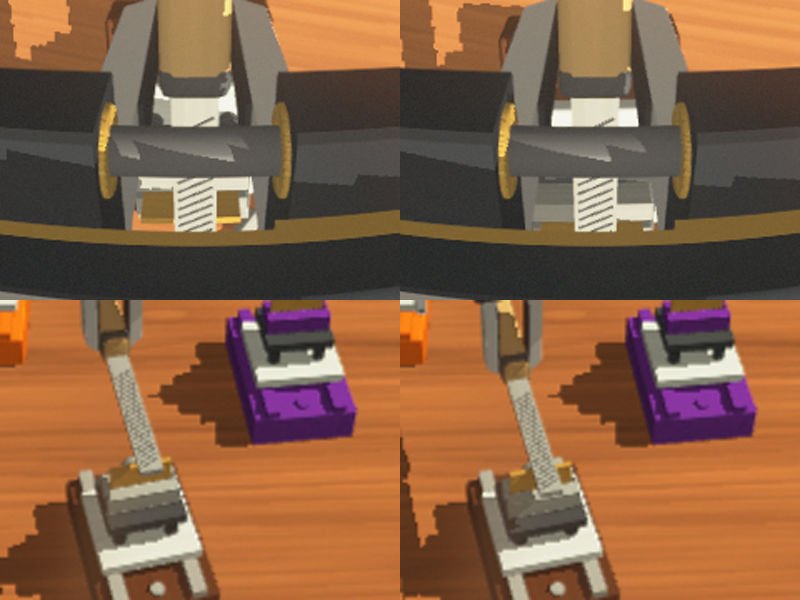

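Call:
drive_tool(
  series=[
    [0,0,0,0,2,0,1],
    [0,0,0,0,2,0,1],
  ],
)

```text
clock: 11.0
position: [0.5094, -0.032, 0.1213]
tool_rot: [-1.117, -1.343, 1.343]
ft_force: [0.1, -0.3, 1.3]
gripper_width: 0.0238
```

```bash
cat > dip.py <<'E'
from v import *
import sys
n=sys.argv[1]
o=env.get_obs();w=env.read_camera("wrist")[:,:,::-1];s=env.read_camera("scene")[:,:,::-1]
cv2.imwrite(f"pics/s{n}.png",s);cv2.imwrite(f"pics/w{n}.png",w)
up=lambda g:cv2.resize(np.ascontiguousarray(g).astype(np.float32).mean(2),None,fx=8,fy=8,interpolation=3)
def sh(ref,im,box,pad=6):
    a,b,c,d=box;T=up(ref)[a*8:b*8,c*8:d*8];I=up(im)[(a-pad)*8:(b+pad)*8,(c-pad)*8:(d+pad)*8]
    _,v,_,l=cv2.minMaxLoc(cv2.matchTemplate(I,T,cv2.TM_CCOEFF_NORMED));return round(v,3),l[0]/8-pad,l[1]/8-pad
s6=cv2.imread("pics/scene6.png");w6=cv2.imread("pics/w6.png")
print(round(o["clock"],2),o["position"],o["ft_force"],o["wrist_torque"])
print("jaws scene (3.15px/cm)",sh(s6,s,(232,246,262,300)),"block ref",sh(s6,s,(258,276,262,300)))
print("handle rear wrist",sh(w6,w,(88,130,240,312)),"collar",sh(w6,w,(280,298,245,310)))
E
python3 dip.py 8; cp pics/s7.png /tmp; python3 - <<'E'
E
```

```text
11.0 [ 0.5094 -0.032   0.1213] [ 0.1132 -0.2531  1.3496] [ 0.1681 -0.1966  0.0682]
jaws scene (3.15px/cm) (0.949, 0.0, 1.0) block ref (0.995, 0.0, 0.0)
handle rear wrist (0.993, 0.0, 0.0) collar (0.609, 0.0, 0.0)
```

```bash
cat > ecc.py <<'E'
from v import *
def ecc(ref,im,box):
    a,b,c,d=box;f=lambda g:cv2.cvtColor(g[a:b,c:d],cv2.COLOR_BGR2GRAY).astype(np.float32)
    W=np.eye(2,3,dtype=np.float32)
    try: cc,W=cv2.findTransformECC(f(ref),f(im),W,cv2.MOTION_TRANSLATION,(3,100,1e-5),None,3)
    except cv2.error: return None
    return round(cc,3),W[:,2]
E
python3 - <<'E'
from ecc import *
s=[cv2.imread("pics/"+n+".png") for n in("scene0","scene6","s7","s8")]
for n,im in zip(("0","7","8"),(s[0],s[2],s[3])):
    print(n,"jaws",ecc(s[1],im,(224,246,258,302)),"lower",ecc(s[1],im,(230,246,258,302)),"block",ecc(s[1],im,(256,280,255,305)))
f=[]
for i in range(6):
    env.read_camera("wrist");o=env.get_obs();f.append(np.r_[o["ft_force"],o["wrist_torque"]])
    if i%2==0:
        d=env.tip_of("wrist","edge")[0];v,u=np.array(d["at"])*[420,560]
        oo,dd=wray(u,v,o["position"],o["tool_rot"]);print(d["score"],u,v,"z at x=.6319",oo[2]+dd[2]*(.6319-oo[0])/dd[0])
print(np.mean(f,0),np.std(f,0),env.get_obs()["clock"])
E
```

```text
0 jaws (0.995, array([-0.1098,  0.0004], dtype=float32)) lower (1.0, array([-0.0018,  0.0102], dtype=float32)) block (1.0, array([-0.0075,  0.002 ], dtype=float32))
7 jaws (0.871, array([0.2965, 1.0815], dtype=float32)) lower (0.959, array([0.1366, 1.1484], dtype=float32)) block (0.996, array([0.0379, 0.1304], dtype=float32))
8 jaws (0.847, array([0.2511, 1.2589], dtype=float32)) lower (0.915, array([0.1346, 1.2964], dtype=float32)) block (0.995, array([0.0472, 0.1622], dtype=float32))
0.56 542.9200000000001 165.102 z at x=.6319 1.9305541021133938Traceback (most recent call last):
  File "<stdin>", line 9, in <module>
IndexError: list index out of range
```

Call:
drive_tool(
  series=[
    [0,0,0,0,1.5,0,1],
    [0,0,0,0,1.5,-17,1],
    [0,0,0,0,1.2,-34,1],
    [0,0,0,0,0.8,-51,1],
    [0,0,0,0,0.5,-67,1],
  ],
)

```text
clock: 11.98
position: [0.5755, -0.0198, 0.1207]
tool_rot: [-1.116, -1.342, 1.343]
ft_force: [-2.7, -0.5, 2.3]
gripper_width: 0.0237
```

```bash
python3 dip.py 9; python3 st.py; python3 - <<'E'
from ecc import *
a=cv2.imread("pics/scene6.png");im=cv2.imread("pics/s9.png")
print(ecc(a,im,(224,246,258,302)),ecc(a,im,(234,248,258,302)))
w=cv2.imread("pics/w9.png")
k=lambda a:cv2.resize(a,(400,300),interpolation=2)
cv2.imwrite("pics/c9.png",np.hstack([k(w[240:420,160:400]),k(im[150:270,220:380])]))
E
```

```text
11.97 [ 0.5755 -0.0198  0.1207] [-2.6723 -0.5165  2.3383] [-0.0518  0.3444  0.0198]
jaws scene (3.15px/cm) (0.724, 1.0, 3.0) block ref (0.956, 0.0, 0.0)
handle rear wrist (0.986, 0.0, 0.0) collar (0.839, 0.0, 1.0)
12.07 p [ 0.5759 -0.0197  0.1206] f [-1.3438 -1.1481  2.3414] tq [-0.0232  0.062  -0.0056] w 0.023821948141977717
[-0.0004 -0.0001 -1.    ] [-0.9832 -0.1824  0.0004] hdg -169.49133322091942
(0.416, array([0.1819, 1.9691], dtype=float32)) (0.697, array([0.3627, 3.8332], dtype=float32))
```

View pics/c9.png

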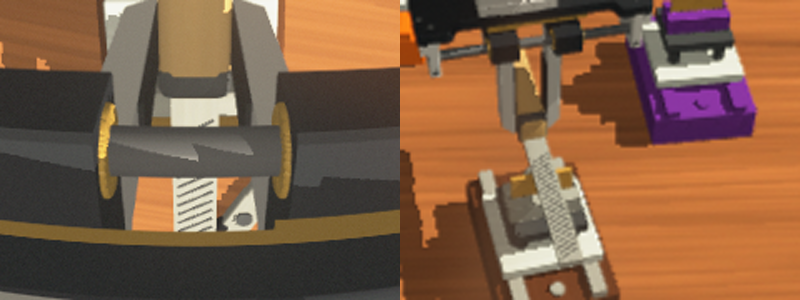

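Call:
drive_tool(
  series=[
    [0,0,0,0,-15,0,1],
    [0,0,0,0,-30,0,1],
    [0,0,0,0,-30,35,1],
    [0,0,0,0,-30,67,1],
    [0,0,0,0,-30,67,1],
  ],
)

```text
clock: 12.7
position: [0.5083, -0.0323, 0.1523]
tool_rot: [-1.118, -1.343, 1.342]
ft_force: [0.6, 0.6, -0.1]
gripper_width: 0.0237
```

```bash
python3 st.py; python3 dip.py 10
```

```text
12.7 p [ 0.5083 -0.0323  0.1523] f [ 0.5719  0.6274 -0.1174] tq [ 0.0457  0.0655 -0.0182] w 0.02367140361368722
[ 0.0012 -0.0002 -1.    ] [-0.9834 -0.1816 -0.0011] hdg -169.53747345100658
12.7 [ 0.5083 -0.0323  0.1523] [ 0.5719  0.6274 -0.1174] [ 0.0457  0.0655 -0.0182]
jaws scene (3.15px/cm) (1.0, 0.0, 0.0) block ref (1.0, 0.0, 0.0)
handle rear wrist (0.99, 0.0, 0.0) collar (0.988, 0.0, 0.0)
```

Call:
drive_tool(
  series=[
    [0,0,0,0,18,0,1],
    [0,0,0,0,26,0,1],
    [0,0,0,0,32,0,1],
    [0,0,0,0,32,0,1],
  ],
)

```text
clock: 13.3
position: [0.5098, -0.032, 0.1191]
tool_rot: [-1.117, -1.343, 1.343]
ft_force: [-0.0, 0.6, 1.4]
gripper_width: 0.024
```

```bash
python3 dip.py 11;python3 - <<'E'
from ecc import *
print(ecc(cv2.imread("pics/scene6.png"),cv2.imread("pics/s11.png"),(230,246,258,302)))
E
```

```text
13.3 [ 0.5098 -0.032   0.1191] [-0.0011  0.6338  1.3998] [ 0.146  -0.2256  0.0576]
jaws scene (3.15px/cm) (0.959, 0.0, 1.0) block ref (0.998, 0.0, 0.0)
handle rear wrist (0.989, 0.0, 1.0) collar (0.595, 0.0, 0.0)
(0.967, array([0.0638, 1.0675], dtype=float32))
```

```bash
cat > avg.py <<'E'
from ecc import *
f=[];I=[]
for i in range(10):
    I.append(env.read_camera("scene" if i%2 else "wrist").astype(np.float32)[:,:,::-1]);o=env.get_obs();f.append(np.r_[o["ft_force"],o["wrist_torque"],o["position"]])
print(np.mean(f,0),np.std(f,0)[:6],o["clock"])
s=np.mean(I[1::2],0).astype(np.uint8);w=np.mean(I[::2],0).astype(np.uint8)
a=cv2.imread("pics/scene6.png");b=cv2.imread("pics/w6.png")
print("jaws",ecc(a,s,(230,246,258,302)),ecc(a,s,(234,248,256,304)),"handle rear",ecc(b,w,(85,150,240,312)),"handle front",ecc(b,w,(200,285,245,308)))
print("block",ecc(a,s,(256,280,255,305)))
E
python3 avg.py
```

```text
[-0.104   0.4215  1.9004  0.1695 -0.3157  0.0644  0.5096 -0.032   0.1192] [0.374  0.5356 0.5888 0.0186 0.0291 0.0278] 13.9
jaws (0.97, array([0.0478, 1.0334], dtype=float32)) (0.981, array([0.0678, 0.8665], dtype=float32)) handle rear (0.99, array([0.1533, 0.7158], dtype=float32)) handle front (0.913, array([-0.3947,  2.4831], dtype=float32))
block (1.0, array([0.0298, 0.0275], dtype=float32))
```

Call:
drive_tool(
  series=[
    [0.04,0,0,0,-1,0,1],
    [0.035,0,0,0,-1,-17,1],
    [0.025,0,0,0,-1.4,-34,1],
    [0.012,0,0,0,-1.8,-51,1],
    [0,0,0,0,-2,-67,1],
  ],
)

```text
clock: 14.52
position: [0.5756, -0.0198, 0.1207]
tool_rot: [-1.116, -1.342, 1.343]
ft_force: [-2.0, -1.1, 1.6]
gripper_width: 0.0238
```

```bash
python3 avg.py; python3 st.py
```

```text
[-1.1097 -0.4841  1.657  -0.0063  0.0949 -0.0012  0.5754 -0.0198  0.1209] [0.4255 0.4506 0.3354 0.0376 0.0406 0.0428] 15.025
jaws (0.596, array([-0.0358,  2.2359], dtype=float32)) (0.687, array([0.3041, 2.2168], dtype=float32)) handle rear (0.972, array([0.1234, 1.2187], dtype=float32)) handle front (0.725, array([-0.8557,  6.4513], dtype=float32))
block (0.98, array([0.1073, 0.313 ], dtype=float32))
15.03 p [ 0.5752 -0.0199  0.1211] f [-0.8778 -0.0485  1.7101] tq [0.0114 0.0962 0.0559] w 0.0237156335611604
[ 0.0001 -0.     -1.    ] [-0.9833 -0.1821 -0.0001] hdg -169.50814879820572
```

Call:
drive_tool(
  series=[
    [0,0,0,0,-15,0,1],
    [0,0,0,0,-30,0,1],
    [0,0,0,0,-30,35,1],
    [0,0,0,0,-30,67,1],
    [0,0,0,0,-30,67,1],
  ],
)

```text
clock: 15.65
position: [0.5086, -0.0323, 0.1522]
tool_rot: [-1.118, -1.343, 1.342]
ft_force: [-0.0, 0.1, -1.6]
gripper_width: 0.0237
```

```bash
python3 avg.py; python3 dip.py 12;python3 - <<'E'
from v import *
k=lambda a:cv2.resize(a,(400,300),interpolation=2)
f=lambda n:cv2.imread(f"pics/{n}.png")
cv2.imwrite("pics/c12.png",np.vstack([np.hstack([k(f("w6")[60:330,170:390]),k(f("w12")[60:330,170:390])]),np.hstack([k(f("scene6")[130:250,220:380]),k(f("s12")[130:250,220:380])])]))
for l in("file_tip","file_mid"):
  d=env.tip_of("scene",l);print(l,[np.array(x["at"])*[420,560] for x in d[:2]])
E
```

```text
[ 0.0155 -0.2979 -1.4883  0.0431  0.0447 -0.0005  0.5099 -0.032   0.1513] [0.6033 0.5301 0.351  0.0282 0.0311 0.0315] 16.15
jaws (1.0, array([-0.0098,  0.0072], dtype=float32)) (1.0, array([-0.0016,  0.0023], dtype=float32)) handle rear (0.918, array([0.3607, 1.3352], dtype=float32)) handle front (0.921, array([-0.3922, -0.0351], dtype=float32))
block (1.0, array([-0.0005,  0.0004], dtype=float32))
16.15 [ 0.5096 -0.0319  0.1508] [-0.4102  0.1384 -1.5053] [ 0.0666 -0.0095  0.0364]
jaws scene (3.15px/cm) (1.0, 0.0, 0.0) block ref (1.0, 0.0, 0.0)
handle rear wrist (0.98, 0.0, 1.0) collar (0.969, 0.0, 1.0)
file_tip [array([216.3  , 278.824]), array([303.618, 378.784])]
file_mid [array([169.008, 264.32 ])]
```

View pics/c12.png

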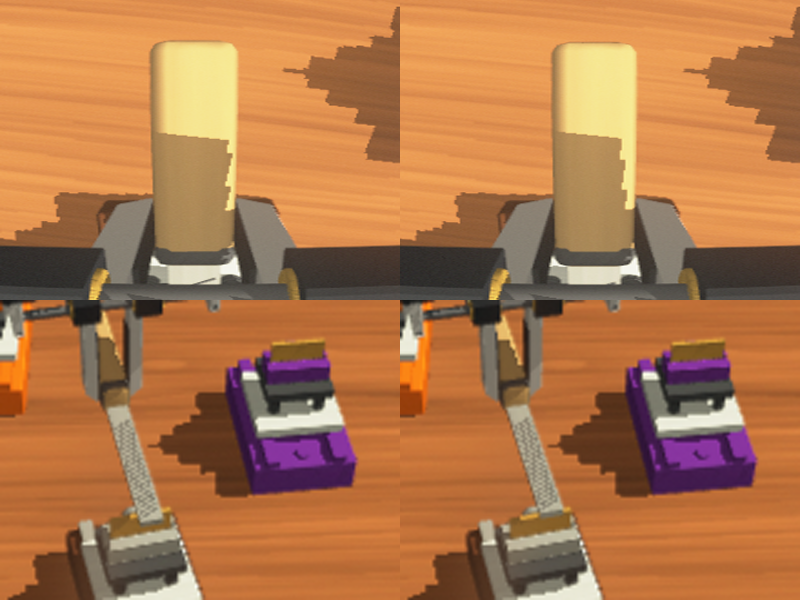

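Call:
drive_tool(
  series=[
    [0.03,0,0,0,8,-6,1],
    [0.05,0,0,0,17,-6,1],
    [0.05,0,0,0,24,-6,1],
    [0.05,0,0,0,29.5,-6,1],
    [0.05,0,0,0,29.5,-6,1],
  ],
)

```text
clock: 16.98
position: [0.5153, -0.031, 0.1214]
tool_rot: [-1.084, -1.303, 1.369]
ft_force: [0.5, -0.6, 1.8]
gripper_width: 0.0238
```

```bash
python3 avg.py; python3 st.py
```

```text
[-0.1802  0.3262  1.752   0.1931 -0.2575  0.0417  0.5154 -0.0309  0.1217] [0.3291 0.7289 0.5723 0.0275 0.0281 0.0283] 17.475
jaws (0.973, array([0.0511, 1.0507], dtype=float32)) (0.983, array([0.071 , 0.8862], dtype=float32)) handle rear (0.935, array([0.2273, 1.3474], dtype=float32)) handle front (0.886, array([-0.4046,  0.9103], dtype=float32))
block (0.999, array([0.0102, 0.0468], dtype=float32))
17.48 p [ 0.5154 -0.031   0.1215] f [0.2109 0.1424 2.1178] tq [ 0.1889 -0.2184  0.032 ] w 0.02379261453317428
[-0.049  -0.0091 -0.9988] [-0.9821 -0.1819  0.0498] hdg -169.5063550939954
```

Call:
drive_tool(
  series=[
    [0,0,0,0,1.5,0,1],
    [0,0,0,0,0.7,-15,1],
    [0,0,0,0,-0.5,-31,1],
    [0,0,0,0,-2,-47,1],
    [0,0,0,0,-3.4,-62,1],
  ],
)

```text
clock: 18.1
position: [0.5765, -0.0196, 0.1214]
tool_rot: [-1.082, -1.301, 1.37]
ft_force: [-2.6, -0.0, 1.6]
gripper_width: 0.0238
```

```bash
python3 avg.py; python3 st.py
```

```text
[-1.3299 -0.5316  2.0801 -0.0255  0.1084 -0.0171  0.5763 -0.0197  0.1216] [0.6215 0.4701 0.6381 0.0281 0.0536 0.0413] 18.6
jaws (0.528, array([-0.1478,  2.8196], dtype=float32)) (0.703, array([0.2806, 3.1076], dtype=float32)) handle rear (0.969, array([0.1048, 1.2469], dtype=float32)) handle front (0.705, array([-0.4815,  0.1814], dtype=float32))
block (0.973, array([0.1474, 0.3917], dtype=float32))
18.6 p [ 0.5761 -0.0197  0.1219] f [-1.724  -0.4648  2.3744] tq [-0.0013  0.1229 -0.0274] w 0.02363191363171279
[-0.0491 -0.0091 -0.9988] [-0.9821 -0.1819  0.05  ] hdg -169.50743969271295
```

Call:
drive_tool(
  series=[
    [0,0,0,0,-15,0.7,1],
    [0,0,0,0,-30,1.5,1],
    [0,0,0,0,-28.5,32,1],
    [0,0,0,0,-26.9,63.5,1],
    [0,0,0,0,-26.9,63.5,1],
  ],
)

```text
clock: 19.23
position: [0.5145, -0.0311, 0.1531]
tool_rot: [-1.084, -1.303, 1.369]
ft_force: [-0.8, 0.5, -2.1]
gripper_width: 0.0238
```

Call:
drive_tool(
  series=[
    [0,0,0,0,18,-0.9,1],
    [0,0,0,0,26,-1.3,1],
    [0,0,0,0,31.5,-1.5,1],
    [0,0,0,0,31.5,-1.5,1],
  ],
)

```text
clock: 19.73
position: [0.5157, -0.0309, 0.1205]
tool_rot: [-1.084, -1.303, 1.369]
ft_force: [-0.5, 0.4, 2.6]
gripper_width: 0.0236
```

```bash
python3 avg.py; python3 st.py
```

```text
[ 0.4533  0.1415  2.0214  0.1401 -0.3327  0.0156  0.5155 -0.0309  0.1206] [0.4838 0.2935 0.3492 0.0198 0.0405 0.0276] 20.225
jaws (0.958, array([-0.0187,  1.0648], dtype=float32)) (0.978, array([0.0316, 0.9029], dtype=float32)) handle rear (0.909, array([0.2943, 1.4073], dtype=float32)) handle front (0.884, array([-0.389 ,  2.6257], dtype=float32))
block (1.0, array([ 0.0001, -0.0164], dtype=float32))
20.23 p [ 0.5153 -0.031   0.1204] f [0.8848 0.5545 2.2394] tq [ 0.1352 -0.3491  0.0691] w 0.024013006929793006
[-0.0489 -0.0092 -0.9988] [-0.9821 -0.1819  0.0498] hdg -169.50487957658842
```

Call:
drive_tool(
  series=[
    [0,0,0,0,0.5,0,1],
    [0,0,0,0,0,-15,1],
    [0,0,0,0,-1.2,-31,1],
    [0,0,0,0,-2.8,-47,1],
    [0,0,0,0,-4.4,-62,1],
  ],
)

```text
clock: 20.85
position: [0.5764, -0.0196, 0.1213]
tool_rot: [-1.082, -1.301, 1.37]
ft_force: [-2.3, -0.5, 3.1]
gripper_width: 0.0241
```

```bash
python3 avg.py; python3 st.py
```

```text
[-1.2738  0.0036  2.3732  0.0045  0.1043  0.0079  0.5762 -0.0197  0.1214] [0.493  0.3217 0.5322 0.034  0.0526 0.0423] 21.35
jaws (0.538, array([-0.0602,  3.013 ], dtype=float32)) (0.7, array([0.2619, 3.1312], dtype=float32)) handle rear (0.965, array([0.1072, 1.256 ], dtype=float32)) handle front (0.748, array([-0.516, -0.011], dtype=float32))
block (0.972, array([0.1536, 0.416 ], dtype=float32))
21.35 p [ 0.5761 -0.0197  0.1217] f [-1.2008  0.4295  2.7875] tq [0.0157 0.1394 0.0148] w 0.023818774949412532
[-0.0491 -0.0091 -0.9988] [-0.9821 -0.1819  0.05  ] hdg -169.5080462001634
```

Call:
drive_tool(
  series=[
    [0,0,0,0,-15,0.7,1],
    [0,0,0,0,-40,2,1],
    [-0.02,0,0,0,-75,30,1],
    [-0.05,0,0,0,-80,60,1],
    [-0.05,0,0,0,-80,60,1],
  ],
)

```text
clock: 21.98
position: [0.5205, -0.0301, 0.2063]
tool_rot: [-1.119, -1.344, 1.342]
ft_force: [-0.1, -0.2, -2.0]
gripper_width: 0.0239
```

```bash
cat > rest.py <<'E'
from v import *
from scipy.optimize import minimize
def proj(c,P,o=None):
    if c!="wrist": m=cm(c);return cv2.projectPoints(P,m["rvec"],m["tvec"],m["K"],None)[0][:,0]
    m=cm("wrist");T=m["T_tool_cam"];Q=R.from_rotvec(o["tool_rot"]).as_matrix()
    X=((P-o["position"])@Q-T[:3,3])@T[:3,:3];r=np.hypot(X[:,0],X[:,1]);t=np.arctan2(r,X[:,2])
    return X[:,:2]/r[:,None]*t[:,None]*m["K"][0,0]+m["K"][:2,2]
def box(lx,ly,z0,z1,cx=0): return np.array([[cx+a*lx/2,b*ly/2,z] for a in(-1,1) for b in(-1,1) for z in(z0,z1)])
parts=[box(.215,.06,0,.01),box(.014,.056,0,.051,-.095),box(.014,.056,0,.051,.095)]
def sil(q,c,o):
    M=np.zeros((840,1120),np.uint8);cs,sn=np.cos(q[2]),np.sin(q[2])
    for B in parts:
        W=np.c_[q[0]+cs*B[:,0]-sn*B[:,1],q[1]+sn*B[:,0]+cs*B[:,1],B[:,2]]
        cv2.fillConvexPoly(M,cv2.convexHull(np.round(proj(c,W,o)*32).astype(np.int32)),1,shift=4)
    return cv2.resize(M.astype(np.float32),(560,420),interpolation=cv2.INTER_AREA)
for c in("top","scene","wrist"):
    o=env.get_obs();env.read_camera(c)
    D=env.outline_of(c,"rest")
    for d in D[:2]:
        m=d["region"].astype(np.float32)
        f=lambda q:1-np.minimum(sil(q,c,o),m).sum()/np.maximum(np.maximum(sil(q,c,o),m).sum(),1)
        best=min((minimize(f,[.532,-.271,np.radians(a)],method="Nelder-Mead",options=dict(initial_simplex=np.array([[.532,-.271,.27],[.542,-.271,.27],[.532,-.261,.27],[.532,-.271,.3]])))for a in(15,)),key=lambda r:r.fun)
        print(c,round(d["score"],2),"IoU",1-best.fun,best.x[:2],np.degrees(best.x[2]),m.sum())
print(o["clock"],o["position"])
E
python3 rest.py; python3 st.py
```

```text
top 0.7 IoU 0.9228184223175049 [ 0.5287 -0.2736] 15.189842087194373 2142.0
scene 0.7 IoU 0.924938440322876 [ 0.5278 -0.2722] 14.97190139777585 2204.0
wrist 0.88 IoU 0.9398723840713501 [ 0.5308 -0.2741] 14.996832694117206 7099.0
22.175 [ 0.5218 -0.0297  0.2043]
22.27 p [ 0.5217 -0.0297  0.204 ] f [-0.2868 -0.0804 -2.3951] tq [0.0056 0.0305 0.0254] w 0.02367941013725937
[-0.0009  0.0001 -1.    ] [-0.9832 -0.1824  0.0009] hdg -169.48982718255326
```

```bash
cat > tgt.py <<'E'
from v import *
import sys
x,y,z,h,pt=map(float,sys.argv[1:])
o=env.get_obs();print(o["position"],rows(o["position"],o["tool_rot"],[x,y,z],down(np.radians(h+180))*R.from_rotvec([pt,0,0])))
E
python3 tgt.py .5002 -.2811 .12 15 0.05
```

```text
[ 0.5217 -0.0297  0.204 ] (array([ 0.0491, -0.0783,  0.0023]), array([-243.3077,   84.0007,   66.9582]))
```

Call:
drive_tool(
  series=[
    [0.01,-0.02,0,-50,0,14,1],
    [0.02,-0.04,0,-105,0,29,1],
    [0.035,-0.06,0,-160,10,44,1],
    [0.049,-0.078,0.002,-215,40,59,1],
    [0.049,-0.078,0.002,-243,70,67,1],
  ],
)

```text
clock: 22.9
position: [0.4995, -0.2833, 0.1331]
tool_rot: [-1.043, -1.357, 1.425]
ft_force: [0.4, 0.1, -2.3]
gripper_width: 0.0239
```

Call:
drive_tool(
  series=[
    [0,0,0,0,0,0,1],
    [0,0,0,0,0,0,1],
  ],
)

```text
clock: 23.15
position: [0.5003, -0.2804, 0.1349]
tool_rot: [-1.043, -1.358, 1.426]
ft_force: [-0.2, -0.5, -2.3]
gripper_width: 0.0237
```

```bash
python3 tgt.py .5002 -.2811 .045 15 0.05; python3 tgt.py .5002 -.2811 .09 15 0.05; python3 look.py w20; python3 - <<'E'
from v import *
im=env.read_camera("scene")[:,:,::-1];cv2.imwrite("pics/s20.png",im)
for l,z in(("file_tip",.13),("file_mid",.14),("rest_seat",.035)):
  print(l,[(x["score"],at("scene",x["at"][1]*560,x["at"][0]*420,z)) for x in env.tip_of("scene",l)[:2]])
k=lambda a:cv2.resize(a,(400,400),interpolation=2)
w=cv2.imread("pics/w20.png")
cv2.imwrite("pics/c20.png",np.hstack([k(im[130:290,100:260]),k(w[60:340,140:420])]))
E
```

```text
[ 0.5003 -0.2804  0.1349] (array([ 0.0013, -0.0003, -0.0001]), array([-0.6106, 89.8353, -4.0897]))
[ 0.5003 -0.2804  0.1349] (array([ 0.0013, -0.0003, -0.0001]), array([-0.6163, 44.8887, -1.8993]))
clock 23.15 p [ 0.5003 -0.2804  0.1349] rotmat z [-0.9648 -0.2583  0.0487] f [-0.1978 -0.4723 -2.2869] w 0.023725310571512087
file_tip [(0.95, array([ 0.6387, -0.2393,  0.13  ])), (0.24, array([ 0.6356, -0.0097,  0.13  ]))]
file_mid [(0.74, array([ 0.5149, -0.2817,  0.14  ]))]
rest_seat [(0.76, array([ 0.5229, -0.2749,  0.035 ]))]
```

Call:
drive_tool(
  series=[
    [0,0,0,-0.6,40,-2,1],
    [0,0,0,-0.6,70,-3.5,1],
    [0,0,0,-0.6,88,-4,1],
    [0,0,0,-0.6,90,-4,1],
    [0,0,0,-0.6,90,-4,1],
  ],
)

```text
clock: 24.02
position: [0.5001, -0.2819, 0.0454]
tool_rot: [-1.044, -1.358, 1.426]
ft_force: [0.2, -1.5, -2.1]
gripper_width: 0.0239
```

```bash
python3 st.py; python3 look.py w21; python3 - <<'E'
from v import *
s=env.read_camera("scene")[:,:,::-1];cv2.imwrite("pics/s21.png",s)
t=env.read_camera("top")[:,:,::-1];cv2.imwrite("pics/t21.png",t)
w=cv2.imread("pics/w21.png")
k=lambda a:cv2.resize(a,(400,400),interpolation=2)
cv2.imwrite("pics/c21.png",np.hstack([k(s[150:280,105:235]),k(w[60:400,110:450])]))
E
```

```text
24.02 p [ 0.5001 -0.2819  0.0454] f [ 0.1874 -1.5197 -2.0692] tq [0.0075 0.0095 0.0032] w 0.02388231739125087
[-0.0461 -0.0135 -0.9988] [-0.9649 -0.258   0.048 ] hdg -165.02969298589448
clock 24.025 p [ 0.5001 -0.2819  0.0454] rotmat z [-0.9649 -0.258   0.048 ] f [ 0.1874 -1.5197 -2.0692] w 0.02388231739125087
```

View pics/c21.png

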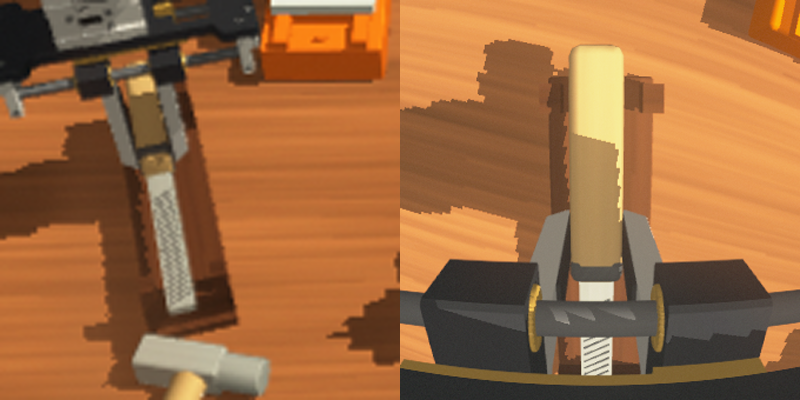

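Wrist view: the handle at column ~597 sits over the rear post (545–663), slightly left of its centre. Scene view: the blade tip is over the front post, also a bit left. I'll measure that offset numerically before lowering.

```bash
sed '/^for c in/,$d' rest.py > rm.py; python3 - <<'E'
from rm import *
for c in("wrist","scene","top"):
    o=env.get_obs();env.read_camera(c)
    D=env.outline_of(c,"rest");F=env.outline_of(c,"file")
    fm=cv2.dilate(F[0]["region"].astype(np.uint8),np.ones((5,5))) if F else np.zeros((420,560),np.uint8)
    d=max(D,key=lambda d:d["score"]);m=d["region"].astype(np.float32)
    keep=(fm==0).astype(np.float32)
    if c=="wrist": keep[225:]=0
    if c=="scene": keep[:205]=0
    if c=="top": keep[210:]=0
    f=lambda q:1-(np.minimum(sil(q,c,o),m)*keep).sum()/max((np.maximum(sil(q,c,o),m)*keep).sum(),1)
    # cross offset only: keep along-axis fixed, yaw 15
    a=np.radians(15);n=np.array([-np.sin(a),np.cos(a)])
    L=np.arange(-12,13)*1e-3
    e=[f(np.r_[np.array([.5292,-.2733])+n*s,a]) for s in L];i=int(np.argmin(e))
    print(c,d["score"],"best cross offset mm",L[i]*1e3,"IoU",1-e[i],"IoU0",1-e[12],(m*keep).sum())
    if F:
        v,u=np.nonzero(F[0]["region"]);print(" file",F[0]["score"],u.min(),u.max(),v.min(),v.max())
E
```

```text
wrist 0.64 best cross offset mm 2.0 IoU 0.92742914 IoU0 0.8275427 3964.0
 file 0.58 253 300 98 378
scene 0.75 best cross offset mm 1.0 IoU 0.8963283 IoU0 0.86975014 838.0
 file 0.7 146 167 175 252
top 0.61 best cross offset mm -1.0 IoU 0.43851376 IoU0 0.43594253 377.0
 file 0.55 362 383 155 192
```

Call:
drive_tool(
  series=[
    [0,0,0,2.5,0,0,1],
    [0,0,0,2.5,3,0,1],
    [0,0,0,2.5,5,0,1],
    [0,0,0,2.5,5.5,0,1],
  ],
)

```text
clock: 25.12
position: [0.499, -0.2793, 0.0393]
tool_rot: [-1.043, -1.358, 1.426]
ft_force: [1.2, 3.0, 8.4]
gripper_width: 0.0234
```

```bash
python3 avg.py|head -1; python3 st.py
```

```text
[ 2.5347  1.949   4.9538  0.3507 -0.1852 -0.0628  0.499  -0.2793  0.0393] [0.4738 0.3686 0.7212 0.0602 0.0519 0.0208] 25.625
25.62 p [ 0.499  -0.2793  0.0392] f [3.0357 2.0649 5.1984] tq [ 0.3609 -0.1711 -0.0583] w 0.023556049331737196
[-0.0464 -0.013  -0.9988] [-0.9649 -0.258   0.0482] hdg -165.03195224746392
```

Call:
drive_tool(
  series=[
    [0,0,0,0,-1,0,1],
    [0,0,0,0,-1,0,0.2],
    [0,0,0,0,-1,0,0],
    [0,0,0,0,-1,0,-0.1],
    [0,0,0,0,-1,0,-0.1],
  ],
)

```text
clock: 26.25
position: [0.4986, -0.2793, 0.0398]
tool_rot: [-1.043, -1.358, 1.426]
ft_force: [-0.5, 0.3, 0.5]
gripper_width: 0.0515
```

```bash
python3 st.py; python3 - <<'E'
from v import *
for c in("wrist","scene"):
    o=env.get_obs();env.read_camera(c)
    F=env.outline_of(c,"file")[0];v,u=np.nonzero(F["region"]);print(c,F["score"],u.min(),u.max(),v.min(),v.max())
E
```

```text
26.25 p [ 0.4986 -0.2793  0.0398] f [-0.4674  0.3467  0.5032] tq [ 0.0227 -0.003   0.004 ] w 0.05154794102393885
[-0.0474 -0.0127 -0.9988] [-0.9649 -0.2579  0.0491] hdg -165.03567728470293
wrist 0.95 253 300 96 378
scene 0.78 148 169 171 254
```

Released. I'll lift straight up and check the result.

Call:
drive_tool(
  series=[
    [0,0,0,0,-30,1.5,-0.1],
    [0,0,0,0,-70,3.5,-0.1],
    [0,0,0,0,-115,5.8,-0.1],
    [0,0,0,0,-150,7.5,-0.1],
    [-0.05,0,0,0,-180,9,-0.1],
  ],
)

```text
clock: 27.08
position: [0.4989, -0.2791, 0.2215]
tool_rot: [-1.076, -1.401, 1.399]
ft_force: [0.2, -0.8, -0.7]
gripper_width: 0.0515
```

Call:
drive_tool(
  series=[
    [0,0,0,0,0,60,-0.1],
    [0,0,0,0,0,80,-0.1],
    [0,0,0,0,0,80,-0.1],
  ],
)

```text
clock: 27.45
position: [0.4208, -0.3003, 0.2204]
tool_rot: [-1.076, -1.399, 1.398]
ft_force: [0.4, 0.3, 1.0]
gripper_width: 0.0523
```

```bash
python3 st.py; cat > fin.py <<'E'
from rm import *
a=np.radians(15);ex=np.array([np.cos(a),np.sin(a)]);ey=np.array([-ex[1],ex[0]]);s0=np.array([.5289,-.2722])
for c in("scene","wrist","top"):
    o=env.get_obs();im=env.read_camera(c);cv2.imwrite(f"pics/{c}_fin.png",im[:,:,::-1])
    bk=lambda u,v,z:(watm(u,v,z,o["position"],o["tool_rot"]) if c=="wrist" else at(c,u,v,z))
    for l,z in(("file_tip",.035),("file_mid",.048),("file_grip",.048),("rest_seat",.035)):
        for d in env.tip_of(c,l)[:1]:
            P=bk(d["at"][1]*560,d["at"][0]*420,z);q=P[:2]-s0;print(c,l,round(d["score"],2),P,"along/cross mm",q@ex*1e3,q@ey*1e3)
    F=env.outline_of(c,"file")
    if F:
        v,u=np.nonzero(F[0]["region"]);P=np.array([bk(i,j,.05)[:2]-s0 for i,j in zip(u,v)]);A=P@ex;C=P@ey
        r=cv2.minAreaRect(P.astype(np.float32));print(" file outline",F[0]["score"],"along",A.min()*1e3,A.max()*1e3)
        for lo,hi in((-.12,-.08),(-.05,-.02),(.03,.06),(.08,.115)):
            k=(A>lo)&(A<hi);k.any() and print("   seg",lo,"cross min/max",C[k].min()*1e3,C[k].max()*1e3)
E
python3 fin.py
```

```text
27.45 p [ 0.4208 -0.3003  0.2204] f [0.3753 0.2922 1.0493] tq [ 0.0463 -0.007  -0.0019] w 0.05231272610489854
[ 0.0015 -0.0002 -1.    ] [-0.9665 -0.2568 -0.0014] hdg -165.12070173266966
scene file_tip 0.88 [ 0.6436 -0.2383  0.035 ] along/cross mm 119.52984456379943 3.04008715216156
scene file_mid 0.83 [ 0.5181 -0.2738  0.048 ] along/cross mm -10.860464951095679 1.2775640893573141
scene file_grip 0.93 [ 0.4975 -0.2796  0.048 ] along/cross mm -32.24114704433626 0.9904638086168697
scene rest_seat 0.65 [ 0.5338 -0.2717  0.035 ] along/cross mm 4.862842339104636 -0.7563279585507584
 file outline 0.58 along -130.0007525098518 129.91102969322813
   seg -0.12 cross min/max -12.317070283048155 12.105354213801498
   seg -0.05 cross min/max -12.61087391996356 11.819346083881044
   seg 0.03 cross min/max -7.646893925207526 7.982577632208237
   seg 0.08 cross min/max -8.080287904529323 9.047121203446359
wrist file_tip 0.6 [ 0.6443 -0.2389  0.035 ] along/cross mm 120.10330089303851 2.343149765420503
wrist file_mid 0.77 [ 0.5321 -0.2691  0.048 ] along/cross mm 3.889015519526843 2.1242447139243663
wr
[... 523 characters left out ...]
file_tip 0.89 [ 0.6429 -0.2402  0.035 ] along/cross mm 118.43492884946262 1.403672824734924
top file_mid 0.63 [ 0.5313 -0.2711  0.048 ] along/cross mm 2.6148371452671193 0.39119154547776547
top file_grip 0.74 [ 0.501  -0.2745  0.048 ] along/cross mm -27.535719703523775 4.993441336558224
top rest_seat 0.73 [ 0.5372 -0.2685  0.035 ] along/cross mm 8.964968561570982 1.3783369089936313
 file outline 0.75 along -115.0217549126569 118.3687986330387
   seg -0.12 cross min/max 4.088550508582381 15.0214396433321
   seg -0.05 cross min/max -14.55224601374045 13.962811807104606
   seg 0.03 cross min/max -7.533722528413419 13.29347259425282
   seg 0.08 cross min/max -8.262019381297716 11.889092123761696
```

```bash
python3 -c "
from rig import env
print(env.job_done()); print(env.get_obs()['clock'])"
```

```text
the job is handed in; nothing more can be done
None
the job is handed in; nothing more can be done
```

The file was picked up by its handle and pushed through four forward strokes across the brass plate's edge. It now lies in the notches of its rest, and the job was handed in at about 28 s.

**Grasp:** The first attempt missed because I lifted before the fingers had closed. The file had not moved, and the second attempt held.

**Strokes:**
- **Travel:** Each stroke started with the edge about 82–88 mm ahead of the file's middle (front third) and ended at about 20 mm (handle third). Every return was made with the file lifted about 20 mm or more clear of the edge.
- **Pressure:** Wrist force during the holds was about 2.6–3.9 N, which means the clamp sank roughly 3–8 mm and stayed clear of its bottom stop. The sink was only checked while held at the two ends of each stroke, not continuously along it.

**Last checks:** All three cameras put the tip at the notch-floor height, 118–120 mm from the seat centre. The wrist and scene views put the file within about 2 mm of the rest's centre line, aligned with the posts. The gripper is open and clear of everything.

**Doubts:**
- **Start of the strokes:** The scene picture suggested a sink of only about 3 mm there, against 4–6 mm from the force. I trusted the force, because parts that do not sink pull the picture estimate down. The first stroke's start was the weakest and may have been near the 3 mm limit.
- **Level:** The file slipped about 3° nose-up in the grip by the end of stroke 2, so that stroke was probably a few degrees off level. I corrected for it with tool tilt for strokes 3 and 4 and for the placing.
- **Rest position:** The network's `rest_seat` point differed from my outline fit by 5–9 mm along the rest. I used the fit.
- **Other tools:** I did not re-measure the hammer, pliers and jar at the end. No move came near them.

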